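Lock an inked relief block into the proofing jig and close the tympan

ROBOT

A 7-joint arm with a two-finger parallel gripper is mounted at the origin on the work surface; the furniture and walls round the work are solid. World frame = base frame: x ahead of the robot, y to its left, z up, the work surface at z = 0. Lengths are in mm, angles in degrees, forces in N, time in s.
With the tool pointing down it reaches from about 425 to 950 mm from the base axis. Payload 16.7 kg.
Tool frame: the origin (TCP) lies at the very end of the fingers, on their centre line; the grasp point (between the pads) lies 19 mm behind it; z points along the fingers, y is the line along which they close (so a half turn about z gives the same grasp; the last joint's range is limited). The gripper opens to 94 mm and grips with 3 to 60 N. Pads are 16 mm wide; open, the fingers measure 119 mm over their backs; the gripper's body (75 mm by 177 mm) begins 78 mm behind the grasp point.
Start: joints at [-75.315, 24.414, 4.234, 92.017, -1.954, 63.644, -3.845], TCP at [266.459, 620.14, 205.467] pointing down, gripper open.
Joint ranges: [-163.25, 163.25], [-28.42, 122.38], [-70.27, 78.77], [12.13, 141.07], [-58.53, 238.53], [9.26, 117.41], [-156.51, 156.51]. Speed limits (degrees/s): [108.29, 108.29, 136.94, 136.94, 172.46, 172.46, 172.46].

INTERFACE

Orientations are given as a 3x3 rotation matrix whose columns are the frame's x, y, z axes.
In Python, from rig import readout, optics, ticket gives the robot as it stands.
- The arm moves only by the tool servo_tool, never from a script. Its argument "motion" is a list of rows, each a list of 2 entries, a list of its own where there are three numbers: the shift along the tool's x, y, z as a fraction of full scale, then the turn, a rotation vector about the tool's x, y, z as a fraction of full scale. In form: [[[x, y, z], [rx, ry, rz]], ...]. A call has 1 to 10 rows; each row shifts and turns the commanded pose from where the row before left it, along the tool's axes as they then stand; what a row does not reach is not made up. Full scale, the value 1, is 0.1 m for a shift and 5 degrees for a turn. A row lasts 1/8 s, in which the tool goes at most 62.5 mm and 10.7 degrees, less where a joint would pass 70% of its speed; a pose out of reach is approached as far as the arm can. A call with a number of a shift or a turn outside -1 to 1 is refused whole. A call with a gripper value outside its range is refused whole. "gripper" is the opening, from 0 (shut) to 1 (fully open), set as the call begins (left out, the last holds). The fingers move at their own pace and stop on an object; "grip_force" is the grip in N (left out, the last holds). Time passes only in rows, so rows that do not move let the fingers close. It gives the time, the measured TCP pose, the force, the opening and the grip force at its end, in the units of the state.
- readout.sense(): the state, without advancing time (a new reading comes with each control period).
- optics.get_image(name): name is "side" or "top" or "wrist"; returns a dict with "pixels" (400x640x3 uint8, red, green, blue), "fx", "fy", "cx", "cy" (pixels), "k1" (the pictures are not rectified: a ray, as slopes to the right and down, at radius r is drawn at 1 + k1 r^2 times it, then the intrinsics apply), "pose" (4x4, takes a point from camera to world coordinates). Camera axes: x right, y down, z forward; pixel columns grow to the right and rows downward; lengths in mm; the calibration is good to about 2 mm. A picture is of the moment at which its call begins. There is no depth.
- ticket.hand_in(): hands the job in; it is judged then, once.
The state is a dict: "t": time; "joints": joint angles; "joint_velocities": joint speeds; "joint_efforts": joint torques, N m; "tool_pos": TCP position; "orientation": TCP orientation; "ft_force": force on the tool from outside, world axes, zero at the start; "ft_torque": the same for the moment, N m; "grip_width": finger opening in mm; "grip_force": force on a finger pad.
Only numpy, scipy, OpenCV 4.12 (cv2) and the standard library are available. Lean on these libraries where they do the work, as an engineer would, in place of code of your own. Each camera call takes 0.05 s, during which the arm holds its last target. There are 200 camera calls.

TASK

Get the inked printing block ready for its proof: swing the jig's red clamp lever wide open, slide the block along the white bed by its wooden edge until it drops down flat into the nest beyond the step, then swing the lever back fully so that its cam clamps the block against the opposite side rail. Finally lower the hinged tympan frame gently until it lies flat on the block. Keep fingers off the inked face and do not disturb the tin, the dabber and the roller standing by.

Things in the scene. Friction and masses are not known exactly. Their poses are not given: they have to be found in the camera images.
- jig: proofing jig screwed to the worktop: plywood base, in its own frame x -95 to 70 mm, y -235 to 105 mm. Origin: on the worktop, middle of the nest; +y runs along the white bed to the nest and its end stop, z up. White bed: y -235 to -61 mm, 18 mm above the worktop
- step (a point): middle of the step's upper edge, at y = -61 mm of the jig, 18 mm above the worktop, where the white bed ends and the nest floor lies 4 mm lower; axes as the jig's
- nest (a point): where the middle of the block's underside lies when seated and clamped, on the nest floor (14 mm above the worktop); axes as the jig's. In the jig's frame: end stop face y = 61 mm, fixed side rail face x = 50 mm, other rail (cam side) x = -53 mm, all 30 mm above the worktop; rails begin at y = -28 mm with cheeks flaring outward 22 degrees, to y = -58 mm
- block: printing block: pale wooden mount 100 x 120 x 17.5 mm (x, y, z) with an inked lino face on top, 24 mm high in all, 0.26 kg; origin: middle of its underside; its y is the long axis; it starts lying loose on the white bed, roughly along it
- relief_face: the inked lino on the block, 88 x 108 mm, 6.5 mm thick, set in 6 mm from the mount's edges, dark blue fern and border; origin: the middle of its underside, 17.5 mm above the block's underside. Not to be touched by the fingers
- clamp_lever (a joint): angle of the clamp lever about a vertical pivot: 0 = fully locked (handle points diagonally to the jig's -x and -y), grows as it swings clockwise seen from above to open, up to 1.75; at 1.2 and more the cam is clear of the nest. The lever stays where it is left
- lever_grip (a point): middle of the lever's red handle, a 15 mm thick rod, 70 mm from the pivot, axis about 39 mm above the worktop (the red part runs 47 to 88 mm from the pivot)
- lever_pivot (a point): the lever's pivot axis, 39 mm above the worktop, at x = -70.5, y = 0 mm of the jig; on it, under the lever's hub, sits the eccentric brass cam disc, 32 mm across, 19 to 29.5 mm above the worktop, which presses on the block's side when locked
- tympan (a joint): angle of the tympan frame: 0 = lying flat over the nest, 1.57 = upright; starts raised at about 1.8 to 2.0, leaning outward; its hinge is stiff, so it stays where it is left
- tympan_edge (a point): middle of the outer (upper when closed) face's free edge of the tympan: a wooden frame 104 mm wide, with a stiff panel set 10 mm below its upper face, 14 mm thick in all, 14 mm wide rails, free edge 153 mm from the hinge; a 38 mm wide, 6 mm thick finger tab sticks out 17 mm beyond the edge
- tympan_hinge (a point): the tympan's hinge axis (along the jig's x), 44 mm above the worktop, at y = +85 mm of the jig; with the frame closed its panel's underside is 6 mm below this axis and its outer face 8 mm above it
- ink_tin: closed ink tin, 71 mm across, 62 mm high, origin at the middle of its foot; leave standing
- dabber: brown wooden ink dabber, 65 mm across, 83 mm high, origin at the middle of its foot; leave standing
- roller: inked hand roller with red handle lying on the worktop, 86 x 178 x 34 mm, origin at the middle of its underside; leave alone
Not all that is in view belongs to the job. Leave any orange look-alike of the block alone.

How it is judged (in metres and radians):
On the way, in this order (a step that is already met when the one before it is completed fails the run):
1. the clamp lever is swung open, its cam clear of the nest (value of joint clamp_lever above 1.2 rad), for 0.1 s.
2. the block lies flat and square on the nest floor, behind the step (z of block in the frame of nest below 0.0015 m and angle between block's own z axis and vertical below 0.02 rad and y of block in the frame of nest above -0.004 m and horizontal distance between block and nest below 0.006 m and angle between the y axis of block and the y axis of jig, either way round below 0.04 rad), for 0.2 s.
3. the lever is locked and its cam presses on the block (value of joint clamp_lever below 0.2 rad and contact force between clamp_lever and block above 1 N), for 0.2 s.
4. the tympan lies flat on the block (value of joint tympan below 0.04 rad), for 0.2 s.
At the end, for the whole second after the job is handed in: the block lies flat on the nest floor (within 1.5 mm), within 4 mm of its clamped place and square to the jig within 0.02 rad; the lever is locked (under 0.2 rad) with its cam pressing on the block; the tympan is down flat (under 0.04 rad); all at rest (all of step 3 and z of block in the frame of nest below 0.0015 m and angle between block's own z axis and vertical below 0.02 rad and horizontal distance between block and nest below 0.004 m and angle between the y axis of block and the y axis of jig, either way round below 0.02 rad and value of joint tympan below 0.04 rad and linear speed of block below 0.01 m/s); the robot touches nothing.
It fails at once if a finger touches the inked face (contact force between the fingers and relief_face above 0.5 N).
It fails at once if the tympan is slammed down (faster than 3.5 rad/s) (velocity of joint tympan below -3.5 rad/s).
It fails at once if the ink tin is moved by more than 20 mm (distance of ink_tin from where it was at the start of the episode above 0.02 m).
It fails at once if the dabber is moved by more than 20 mm (distance of dabber from where it was at the start of the episode above 0.02 m).
It fails at once if the roller is moved by more than 20 mm (distance of roller from where it was at the start of the episode above 0.02 m).
It also fails if it takes over 72 s, if anything falls off the work surface, if the arm or the gripper's body presses on something with over 40 N, if the wrist force passes 120 N, or if a joint passes its speed limit or range.

## Working session

There is one attempt and no reset: what is moved stays moved. The work goes in short steps, Python scripts to look and compute and a tool call to move; the robot and the scene stay as the last step left them, time stands still between calls to the robot, and variables do not carry over. Pictures are saved under pics/ and viewed, at most 10 in all, crops included, and the job is handed in when it is done.

Besides the shell and the picture viewer there is one more tool, called by a JSON object that holds its "method" and its "body". servo_tool: Moves the arm, as the interface text tells. Its arguments: {"type":"object","properties":{"motion":{"type":"array","items":{"type":"array"}},"gripper":{"type":"number"},"grip_force":{"type":"number"}},"required":["motion"]}

```bash
mkdir -p pics; ls
cat > h.py <<'E'
import numpy as np,cv2,json
from rig import readout,optics,ticket
def save(n,f):
    d=optics.get_image(n); cv2.imwrite(f,d["pixels"][:,:,::-1]); 
    m={k:(np.array(d[k]).tolist()) for k in d if k!="pixels"}; json.dump(m,open(f[:-4]+".json","w")); return d
def load(f): return json.load(open(f[:-4]+".json")),cv2.imread(f)
def ray(d,uv):
    uv=np.atleast_2d(np.float64(uv)); p=(uv-[d["cx"],d["cy"]])/[d["fx"],d["fy"]]
    q=p.copy()
    for _ in range(20): q=p/(1+d["k1"]*(q**2).sum(1,keepdims=True))
    P=np.array(d["pose"]); v=np.c_[q,np.ones(len(q))]@P[:3,:3].T
    return P[:3,3],v
def onz(d,uv,z):
    o,v=ray(d,uv); return o+v*((z-o[2])/v[:,2])[:,None]
def proj(d,X):
    P=np.array(d["pose"]); c=(np.atleast_2d(X)-P[:3,3])@P[:3,:3]; q=c[:,:2]/c[:,2:]
    q=q*(1+d["k1"]*(q**2).sum(1,keepdims=True)); return q*[d["fx"],d["fy"]]+[d["cx"],d["cy"]]
E
python3 - <<'E'
from h import *
for n in("top","side"):
    d=save(n,f"pics/{n}0.png"); print(n,np.round(d["pose"],3).tolist(),d["fx"],d["k1"])
s=readout.sense();print(s["t"],np.round(s["orientation"],3).tolist(),s["grip_width"])
E
```

```text
pics
top [[-0.002, -0.979, 0.206, 287.009], [-1.0, 0.002, -0.003, 41.141], [0.003, -0.206, -0.979, 1490.089], [0.0, 0.0, 0.0, 1.0]] 510.6605273150643 -0.1041522365890397
side [[-0.999, 0.012, -0.031, 615.334], [0.031, 0.695, -0.718, 829.769], [0.013, -0.719, -0.695, 821.037], [0.0, 0.0, 0.0, 1.0]] 381.1244312647076 -0.04015268562854466
0.1 [[-0.919, 0.395, -0.0], [0.395, 0.919, -0.001], [-0.0, -0.001, -1.0]] 93.758021789569
```

View pics/top0.png

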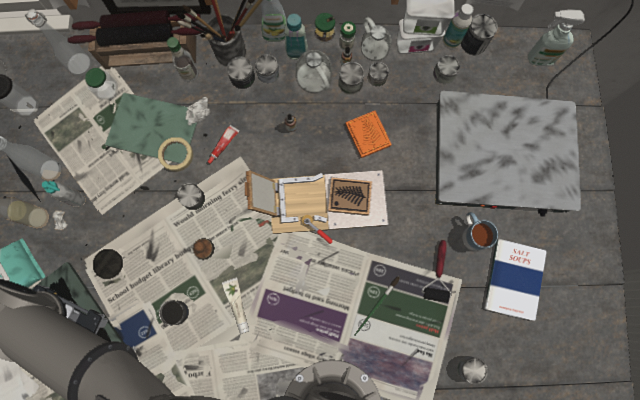

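View pics/side0.png

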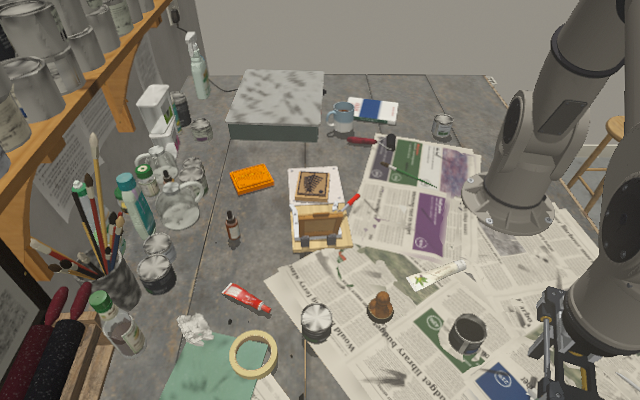

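The block could be either of two things: the dark fern block with a pale wood mount on the white bed (top 350,196; side 312,185), or the orange look-alike (top 368,133; side 251,179). The first one fits the description. I'll check it in a close crop, along with the jig at top (300,197), the lever at (317,232), and the tympan at (263,193).

Run:
```python
from h import *
d,im=load("pics/top0.png")
cv2.imwrite("pics/c1.png",cv2.resize(im[155:260,230:400],None,fx=4.5,fy=4.5,interpolation=cv2.INTER_CUBIC))
hsv=cv2.cvtColor(im,cv2.COLOR_BGR2HSV)
for uv,z in [((350,196),42),((317,232),39),((386,171),18),((387,225),18),((190,195),62),((204,248),80),((438,290),20)]: print(uv,np.round(onz(d,uv,z)[0]))
s=readout.sense(); w=optics.get_image("wrist"); T=np.eye(4);T[:3,:3]=s["orientation"];T[:3,3]=s["tool_pos"]
print(np.round(np.linalg.inv(T)@w["pose"],3).tolist(),w["fx"],w["k1"])
```

```text
(350, 196) [601. -57.  42.]
(317, 232) [497.  39.  39.]
(386, 171) [ 683. -167.   18.]
(387, 225) [ 520. -165.   18.]
(190, 195) [601. 405.  62.]
(204, 248) [446. 354.  80.]
(438, 290) [ 330. -307.   20.]
[[-0.001, -0.96, -0.279, 81.555], [1.0, -0.001, 0.0, -1.16], [-0.0, -0.279, 0.96, -179.126], [0.0, 0.0, 0.0, 1.0]] 283.7849726410425 -0.03760871646490774
```

View pics/c1.png

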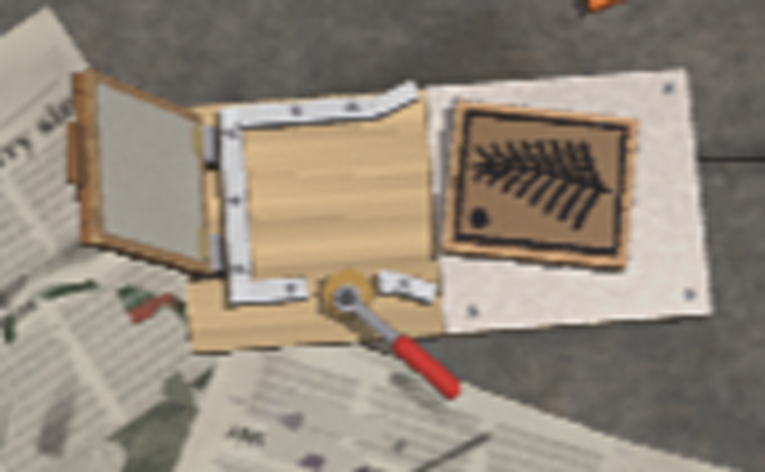

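The crop confirms it: dark fern on a pale mount, lying skewed on the white bed. The bed corners are at crop (686,70) and (711,314), the step at x≈430–445, the lever hub at (348,296), and the red handle at (427,367), so the lever is locked. Next I'll fit the jig roughly.

```bash
cat >> h.py <<'E'
def fit(J,W):  # 2D rigid
    J=np.array(J,float)[:,:2];W=np.array(W)[:,:2];a=J-J.mean(0);b=W-W.mean(0)
    th=np.arctan2((a[:,0]*b[:,1]-a[:,1]*b[:,0]).sum(),(a*b).sum());R=np.array([[np.cos(th),-np.sin(th)],[np.sin(th),np.cos(th)]])
    t=W.mean(0)-R@J.mean(0);return th,R,t,W-(J@R.T+t)
E
python3 - <<'E'
from h import *
d,_=load("pics/top0.png")
P=[((686,70),(70,-235,18)),((711,314),(-95,-235,18)),((428,88),(70,-61,18)),((445,332),(-95,-61,18)),((193,352),(-95,105,14)),((348,296),(-70.5,0,46)),((250,128),(50,61,30)),((246,274),(-53,61,30))]
W=[onz(d,(230+u/4.5,155+v/4.5),j[2])[0] for (u,v),j in P]
th,R,t,r=fit([j for _,j in P],W);print(np.degrees(th),t,r.round(1).tolist())
C=np.array([onz(d,(230+u/4.5,155+v/4.5),35.5)[0][:2] for u,v in[(462,100),(638,120),(622,270),(442,252)]])
B=(C-t)@R;print("block jig",B.round(),B.mean(0))
h=onz(d,(230+427/4.5,155+367/4.5),39)[0][:2];print("handle",(h-t)@R)
for j in[(-120,-50),(0,-60),(-110,57)]:print(j,R@j+t)
E
```

```text
3.7768741891987068 [599.04333509  71.53008946] [[-0.1, 1.7], [0.7, 0.9], [-0.8, -0.5], [0.8, 0.2], [-0.5, -2.2], [-0.6, 0.0], [-2.7, -4.2], [3.2, 4.1]]
block jig [[  55.  -82.]
 [  34. -196.]
 [ -64. -177.]
 [ -45.  -62.]] [  -5.03449321 -129.36916313]
handle [-118.94636782  -47.07812247]
(-120, -50) [482.59751674  13.73414333]
(0, -60) [602.99560474  11.66040126]
(-110, 57) [485.5275839  121.16046555]
```

{"method": "servo_tool", "body": {"motion": [[[0,0,0],[0,0,-0.9]],[[0,0,0],[0,0,-0.9]],[[0,0,0],[0,0,-0.9]],[[0,0,0],[0,0,-0.9]],[[0,0,0],[0,0,-0.9]],[[0,0,0],[0,0,-0.9]]], "gripper": 0.5}}

```text
t: 0.9
tool_pos: [266.4, 620.0, 205.2]
orientation: [[-0.998, -0.068, -0.0], [-0.068, 0.998, -0.001], [0.0, -0.001, -1.0]]
ft_force: [0.0, -0.8, 0.4]
grip_width: 47.3
grip_force: 0.0
```

{"method": "servo_tool", "body": {"motion": [[[-0.17,-0.55,0],[0,0,0]],[[-0.17,-0.55,0],[0,0,0]],[[-0.17,-0.55,0],[0,0,0]],[[-0.17,-0.55,0],[0,0,0]],[[-0.17,-0.55,0],[0,0,0]],[[-0.17,-0.55,0],[0,0,0]],[[-0.17,-0.55,0],[0,0,0]],[[-0.17,-0.55,0],[0,0,0]],[[-0.17,-0.55,0],[0,0,0]],[[-0.17,-0.55,0],[0,0,0]]]}}

```text
t: 2.15
tool_pos: [472.4, 80.6, 205.6]
orientation: [[-0.998, -0.065, 0.0], [-0.065, 0.998, 0.0], [-0.0, 0.0, -1.0]]
ft_force: [1.5, 0.9, 0.8]
grip_width: 47.1
grip_force: 0.0
```

Run:
```python
from h import *
d=save("wrist","pics/w1.png");s=readout.sense();print(s["t"],s["tool_pos"],np.round(s["orientation"],3).tolist(),s["grip_width"],s["joints"])
```

```text
2.2 [474.23521458  73.70426908 205.81475618] [[-0.998, -0.059, 0.001], [-0.059, 0.998, -0.002], [-0.001, -0.002, -1.0]] 47.007745779262216 [-33.51378736   5.66154052  18.22257346 117.20726387  -1.97563199
  57.38403404  79.09342051]
```

View pics/w1.png

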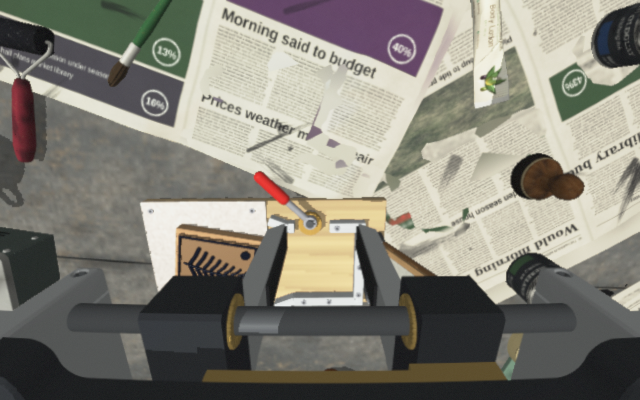

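The wrist view shows the red handle at (271,187), the hub at (310,224), bed corner at (141,202), step corner at (266,200), and base corner at (387,199). The gripper hides the lower half. I'll use this view to refine the jig fit.

Run:
```python
from h import *
d,im=load("pics/w1.png")
P=[((141,202),(-95,-235,18)),((266,200),(-95,-61,18)),((387,199),(-95,105,14)),((310,224),(-70.5,0,46))]
W=[onz(d,p,j[2])[0] for p,j in P]
th,R,t,r=fit([j for _,j in P],W);print(np.degrees(th),t,r.round(1).tolist())
a=np.radians(3.6);R=np.array([[np.cos(a),-np.sin(a)],[np.sin(a),np.cos(a)]]);t=np.array([599,71.5])
m=cv2.inRange(cv2.cvtColor(im,cv2.COLOR_BGR2HSV),(0,150,120),(8,255,255));m[:160]=0;m[215:]=0;m[:,:240]=0;m[:,330:]=0
c=np.argwhere(m)[:,::-1].mean(0);h=onz(d,c,39)[0][:2];print(c,"handle",(h-t)@R, "pivot",(W[3][:2]-t)@R)
s=readout.sense();print((np.array(s["tool_pos"])[:2]-t)@R)
```

```text
4.263019620004046 [599.15102599  74.79239736] [[0.5, 1.1], [-0.6, 0.3], [1.0, -0.8], [-0.9, -0.6]]
[270.97752809 187.84719101] handle [-117.0563805   -47.11847928] pivot [-71.07626721   1.90189972]
[-124.38018341   10.03396515]
```

{"method": "servo_tool", "body": {"motion": [[[-0.05,-0.28,0],[0,0,0]],[[0,-0.29,0],[0,0,0]],[[0,0,0.4],[0,0,0]],[[0,0,0.4],[0,0,0]],[[0,0,0.3],[0,0,0]],[[0,0,0],[0,0,0]],[[0,0,0],[0,0,0]]], "gripper": 0.62}}

```text
t: 3.08
tool_pos: [481.3, 25.9, 96.4]
orientation: [[-0.998, -0.065, 0.001], [-0.065, 0.998, 0.0], [-0.001, 0.0, -1.0]]
ft_force: [-0.0, -0.6, 0.1]
grip_width: 58.2
grip_force: 0.0
```

```bash
cat >> h.py <<'E'
A=np.radians(4.0);RJ=np.array([[np.cos(A),-np.sin(A)],[np.sin(A),np.cos(A)]]);TJ=np.array([599,73.5])
def tj(p): return (np.array(p)[...,:2]-TJ)@RJ
def st():
    s=readout.sense();R=s["orientation"];print("t",round(s["t"],2),"jig",tj(s["tool_pos"]).round(1),"z",round(s["tool_pos"][2],1),"yaw_x_jig",round(np.degrees(np.arctan2(R[1][0],R[0][0]))-4,2),"grip",round(s["grip_width"],1),np.round(s["ft_force"],1))
E
python3 - <<'E'
from h import *
d=save("wrist","pics/w2.png");st()
E
```

```text
t 3.12 jig [-120.5  -39.2] z 96.7 yaw_x_jig -180.26 grip 58.3 [-0.1  0.4 -0.1]
```

View pics/w2.png

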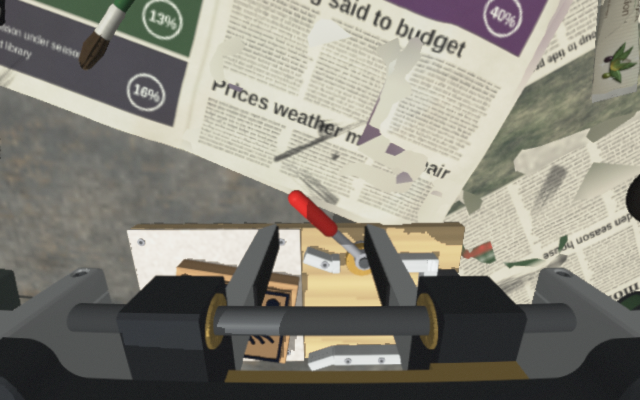

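In the close view the red handle is at about (313,213), between the fingertips at (272,228) and (372,228). The hub is at (362,262).

Run:
```python
from h import *
d,im=load("pics/w2.png")
m=cv2.inRange(cv2.cvtColor(im,cv2.COLOR_BGR2HSV),(0,150,120),(8,255,255));m[:170]=0;m[245:]=0;m[:,:260]=0;m[:,350:]=0
c=np.argwhere(m)[:,::-1].mean(0);print(c,"handle",tj(onz(d,c,41)[0]),"pivot",tj(onz(d,(362,262),46)[0]))
P=[((127,229),(-95,-235,18)),((300,227),(-95,-61,18)),((464,224),(-95,105,14)),((362,262),(-70.5,0,46))]
W=[onz(d,p,j[2])[0] for p,j in P];th,R,t,r=fit([j for _,j in P],W);print(np.degrees(th),t,r.round(1).tolist())
st()
```

```text
[311.73076923 212.95221445] handle [-118.59921998  -48.59029091] pivot [-72.88696471  -3.53701362]
4.367111746063665 [597.91155817  72.61781763] [[0.4, 2.2], [-0.1, 1.3], [0.8, -1.2], [-1.1, -2.4]]
t 3.12 jig [-120.5  -39.2] z 96.7 yaw_x_jig -180.26 grip 58.3 [-0.1  0.4 -0.1]
```

{"method": "servo_tool", "body": {"motion": [[[-0.02,-0.09,0.2],[0,0,0]],[[0,0,0.27],[0,0,0]],[[0,0,0.25],[0,0,0]],[[0,0,0],[0,0,0]],[[0,0,0],[0,0,0]]]}}

```text
t: 3.75
tool_pos: [484.2, 17.1, 24.8]
orientation: [[-0.998, -0.065, 0.002], [-0.065, 0.998, 0.0], [-0.002, 0.0, -1.0]]
ft_force: [-0.3, 0.1, 0.8]
grip_width: 58.0
grip_force: 0.0
```

{"method": "servo_tool", "body": {"motion": [[[0.07,0.09,0],[0,0,0]],[[0.07,0.1,0],[0,0,0]],[[0.06,0.1,0],[0,0,0]],[[0.02,0.1,0],[0,0,0]],[[0,0.1,0],[0,0,0]],[[-0.01,0.13,0],[0,0,0]],[[-0.04,0.13,0],[0,0,0]],[[-0.06,0.1,0],[0,0,0]],[[-0.07,0.1,0],[0,0,0]],[[-0.07,0.09,0],[0,0,0]]]}}

```text
t: 5.0
tool_pos: [479.8, 121.7, 23.3]
orientation: [[-0.998, -0.065, -0.0], [-0.065, 0.998, -0.0], [0.0, -0.0, -1.0]]
ft_force: [-2.8, -0.7, 0.0]
grip_width: 58.2
grip_force: 1.1
```

{"method": "servo_tool", "body": {"motion": [[[0,0,0],[0,0,0]],[[0,0,0],[0,0,0]],[[0,0,0],[0,0,0]]]}}

```text
t: 5.38
tool_pos: [479.6, 120.7, 23.6]
orientation: [[-0.998, -0.065, 0.0], [-0.065, 0.998, 0.0], [-0.0, -0.0, -1.0]]
ft_force: [-0.5, 0.0, -0.7]
grip_width: 58.2
grip_force: 0.0
```

Run:
```python
from h import *
st();d=save("wrist","pics/w3.png");im=d["pixels"][:,:,::-1].copy()
m=cv2.inRange(cv2.cvtColor(im,cv2.COLOR_BGR2HSV),(0,150,100),(8,255,255))
for k in cv2.findContours(m,0,1)[0]:
    if cv2.contourArea(k)>60: c=k[:,0].mean(0);print(c,cv2.contourArea(k),tj(onz(d,c,42)[0]))
```

```text
t 5.38 jig [-115.8   55.4] z 23.6 yaw_x_jig -180.28 grip 58.2 [-0.5  0.  -0.7]
[309.8        245.07333333] 1623.0 [-119.01295675   47.25168605]
```

The handle is at (-119,47) in the jig frame, so the lever is at about 1.55 rad, which is open. Now I'll lift and go round behind the block.

{"method": "servo_tool", "body": {"motion": [[[0,0,-0.4],[0,0,0]],[[0,0,-0.5],[0,0,0]],[[0,-0.3,-0.3],[0,0,0]],[[0,-0.55,0],[0,0,0]],[[0,-0.55,0],[0,0,0]],[[0,-0.55,0],[0,0,0]],[[0,-0.5,0],[0,0,0]],[[0,0,0],[0,0,1]],[[0,0,0],[0,0,1]],[[0,0,0],[0,0,1]]]}}

```text
t: 6.68
tool_pos: [495.3, -123.9, 143.5]
orientation: [[-0.98, 0.199, 0.0], [0.199, 0.98, 0.0], [-0.0, 0.0, -1.0]]
ft_force: [0.6, -0.7, 0.5]
grip_width: 58.4
grip_force: 0.0
```

{"method": "servo_tool", "body": {"motion": [[[0,0,0],[0,0,1]],[[0,0,0],[0,0,1]],[[0,0,0],[0,0,1]],[[0,0,0],[0,0,1]],[[0,0,0],[0,0,1]],[[0,0,0],[0,0,1]],[[0,0,0],[0,0,1]],[[0,0,0],[0,0,1]],[[0,0,0],[0,0,1]],[[0,0,0],[0,0,1]]]}}

```text
t: 7.92
tool_pos: [495.4, -123.6, 143.5]
orientation: [[-0.478, 0.878, 0.0], [0.878, 0.478, 0.0], [0.0, 0.0, -1.0]]
ft_force: [-0.3, -0.7, -0.2]
grip_width: 58.3
grip_force: 0.0
```

{"method": "servo_tool", "body": {"motion": [[[0,0,0],[0,0,1]],[[0,0,0],[0,0,1]],[[0,0,0],[0,0,1]],[[0,0,0],[0,0,1]],[[0,0,0],[0,0,1]],[[-0.25,0.4,0],[0,0,0]],[[-0.25,0.4,0],[0,0,0]],[[0,0.35,0],[0,0,0]],[[0,0,0],[0,0,0]]]}}

```text
t: 9.05
tool_pos: [615.2, -165.9, 142.9]
orientation: [[-0.066, 0.998, -0.0], [0.998, 0.066, -0.001], [-0.001, -0.0, -1.0]]
ft_force: [-0.7, 0.3, -0.3]
grip_width: 58.3
grip_force: 0.0
```

Run:
```python
from h import *
st();d=save("wrist","pics/w4.png");print(readout.sense()["joints"])
```

```text
t 9.05 jig [  -0.5 -239.9] z 142.9 yaw_x_jig 89.79 grip 58.3 [-0.7  0.3 -0.3]
[-22.13757667  30.08052285  43.35083292 102.46414563 -24.1150863
  57.16046829  34.51080992]
```

View pics/w4.png

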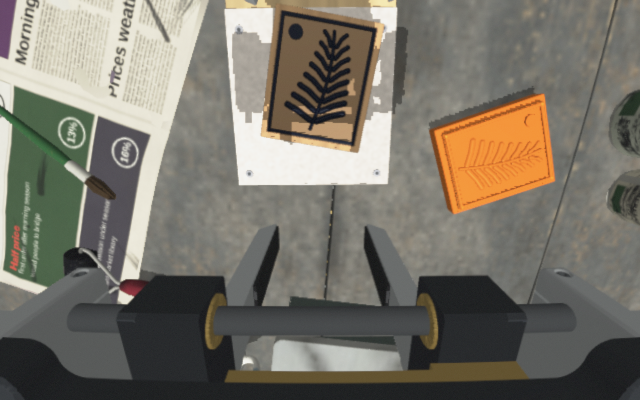

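This view shows the block with mount corners at about (262,137), (357,153), (383,22), and (276,5). The bed's end corners are at (239,184) and (388,184). The orange look-alike at (492,153) stays where it is.

Run:
```python
from h import *
d,im=load("pics/w4.png")
B=tj(onz(d,[(262,137),(357,153),(383,22),(276,5)],35.5));print(B.round(1).tolist(),B.mean(0),np.degrees(np.arctan2(*(B[3]-B[0]))),np.degrees(np.arctan2(*(B[2]-B[1]))))
print(tj(onz(d,[(239,184),(388,184),(226,9),(396,8)],18)).round(1).tolist())
```

```text
[[-59.8, -182.0], [35.1, -198.4], [55.5, -79.6], [-40.7, -65.5]] [  -2.4988837  -131.37951351] 9.29702850301098 9.727845192537956
[[-92.1, -234.4], [72.6, -235.1], [-91.1, -62.3], [70.8, -62.6]]
```

{"method": "servo_tool", "body": {"motion": [[[0,-0.02,0.4],[0,0,0]],[[0,0,0.4],[0,0,0]],[[0,0,0.4],[0,0,0.05]],[[0,0,0],[0,0,0]],[[0.1,0,0],[0,0,0]],[[0.15,0,0],[0,0,0]],[[0.1,0,0],[0,0,0]],[[0.1,0,0],[0,0,0]],[[0.1,0,0],[0,0,0]],[[0,0,0],[0,0,0]]]}}

```text
t: 10.35
tool_pos: [608.2, -109.9, 23.4]
orientation: [[-0.062, 0.998, -0.0], [0.998, 0.062, 0.0], [0.0, -0.0, -1.0]]
ft_force: [0.0, -0.5, -0.7]
grip_width: 58.7
grip_force: 0.0
```

Run:
```python
from h import *
st();d=save("wrist","pics/w5.png")
```

```text
t 10.35 jig [  -3.7 -183.6] z 23.4 yaw_x_jig 89.57 grip 58.7 [ 0.  -0.5 -0.7]
```

View pics/w5.png

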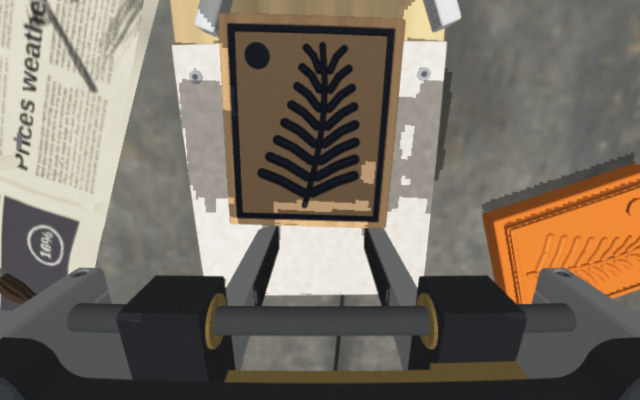

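The block is nearly square now. Its rear corners are at (230,222) and (385,227), and the front ones at (221,12) and (404,18). The cheeks are at (210,15) and (443,15).

Run:
```python
from h import *
d,im=load("pics/w5.png")
B=tj(onz(d,[(230,222),(385,227),(404,18),(221,12)],35.5));print(B.round(1).tolist(),B.mean(0),np.degrees(np.arctan2(*(B[3]-B[0]))),np.degrees(np.arctan2(*(B[2]-B[1]))))
print(tj(onz(d,[(204,294),(427,295)],18)).round(1).tolist())
print(tj(onz(d,[(230,22),(425,22)],30)).round(1).tolist())
```

```text
[[-61.8, -168.7], [36.4, -172.9], [40.5, -54.7], [-55.8, -50.8]] [ -10.16968078 -111.7488519 ] 2.943719428888541 2.006003170694519
[[-94.1, -234.3], [76.0, -236.4]]
[[-53.0, -54.1], [53.6, -55.0]]
```

{"method": "servo_tool", "body": {"motion": [[[-0.25,0,0],[0,0,0.05]],[[0,-0.42,0],[0,0,0.05]],[[0,-0.42,0],[0,0,0]],[[0,0,0],[0,0,0]],[[0.35,0,0],[0,0,0]],[[0.35,0,0],[0,0,0]],[[0.26,0,0],[0,0,0]],[[0,0,0],[0,0,0]]], "gripper": 0}}

```text
t: 11.4
tool_pos: [521.5, -42.9, 23.4]
orientation: [[-0.055, 0.998, 0.0], [0.998, 0.055, 0.0], [0.0, 0.0, -1.0]]
ft_force: [0.6, -1.0, 0.4]
grip_width: 0.6
grip_force: 0.0
```

{"method": "servo_tool", "body": {"motion": [[[0,0.07,0],[0,0,0]],[[0,0.07,0],[0,0,0]],[[0,0.05,0],[0,0,0]],[[0,0.05,0],[0,0,0]],[[0,0,0],[0,0,0]],[[0,0,0],[0,0,0]]]}}

```text
t: 12.15
tool_pos: [544.7, -43.6, 23.4]
orientation: [[-0.052, 0.999, -0.0], [0.999, 0.052, -0.0], [-0.0, -0.0, -1.0]]
ft_force: [0.6, -0.1, 0.1]
grip_width: 0.5
grip_force: 0.0
```

Run:
```python
from h import *
st();d=save("wrist","pics/w6.png")
```

```text
t 12.15 jig [ -62.3 -113. ] z 23.4 yaw_x_jig 88.99 grip 0.5 [ 0.6 -0.1  0.1]
```

View pics/w6.png

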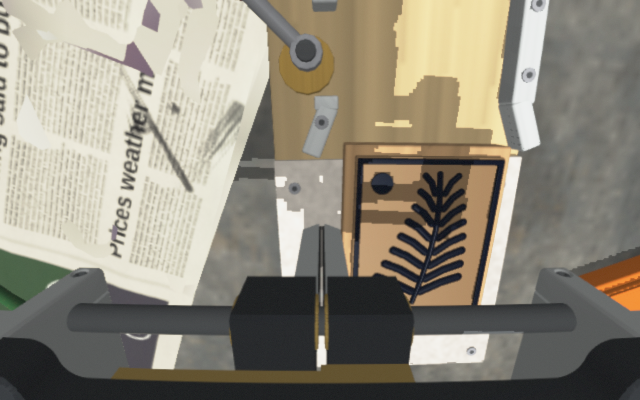

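Now the block's front corners are at (346,143) and (509,153). The right rail begins at (503,101) with its cheek tip at (519,150). The left cheek's inner edge runs from (337,97) to (323,157).

Run:
```python
from h import *
d,im=load("pics/w6.png")
print("front corners",tj(onz(d,[(346,143),(509,153)],35.5)).round(1).tolist())
print("rail/cheeks R",tj(onz(d,[(503,101),(519,150)],30)).round(1).tolist(),"L",tj(onz(d,[(337,97),(323,157)],30)).round(1).tolist())
print("left side",tj(onz(d,[(346,143),(352,265)],35.5)).round(1).tolist())
print("pivot",tj(onz(d,[(305,50)],46)).round(1).tolist(), "step",tj(onz(d,[(275,161)],18)).round(1).tolist())
```

```text
front corners [[-47.2, -49.5], [50.4, -56.7]]
rail/cheeks R [[45.7, -26.8], [60.2, -55.7]] L [[-52.1, -23.6], [-60.7, -58.3]]
left side [[-47.2, -49.5], [-42.8, -129.4]]
pivot [[-68.9, -1.4]] step [[-92.2, -62.1]]
```

{"method": "servo_tool", "body": {"motion": [[[0,-0.15,0],[0,0,-0.2]],[[-0.5,0,0],[0,0,0]],[[-0.53,0,0],[0,0,0]],[[0,0,0],[0,0,0]],[[0,0.38,0],[0,0,0]],[[0,0.38,0],[0,0,0]],[[0,0,0],[0,0,0]]]}}

```text
t: 13.08
tool_pos: [614.3, -140.1, 23.2]
orientation: [[-0.073, 0.997, 0.0], [0.997, 0.073, -0.0], [-0.0, 0.0, -1.0]]
ft_force: [-0.4, 0.4, -0.3]
grip_width: 0.5
grip_force: 0.0
```

{"method": "servo_tool", "body": {"motion": [[[0,0,0],[0,0,0]],[[0,0,0],[0,0,0]],[[0,0,0],[0,0,0]],[[0.15,0,0],[0,0,0]],[[0.15,0,0],[0,0,0]],[[0.12,0,0],[0,0,0]],[[0.12,0,0],[0,0,0]],[[0.12,0,0],[0,0,0]],[[0,0,0],[0,0,0]],[[0,0,0],[0,0,0]]], "gripper": 0.62}}

```text
t: 14.32
tool_pos: [608.2, -76.2, 23.5]
orientation: [[-0.07, 0.998, -0.0], [0.998, 0.07, -0.0], [-0.0, -0.0, -1.0]]
ft_force: [-0.1, -0.3, 0.2]
grip_width: 57.9
grip_force: 0.0
```

Run:
```python
from h import *
st();d=save("wrist","pics/w7.png")
```

```text
t 14.32 jig [  -1.3 -150. ] z 23.5 yaw_x_jig 89.99 grip 57.9 [-0.1 -0.3  0.2]
```

View pics/w7.png

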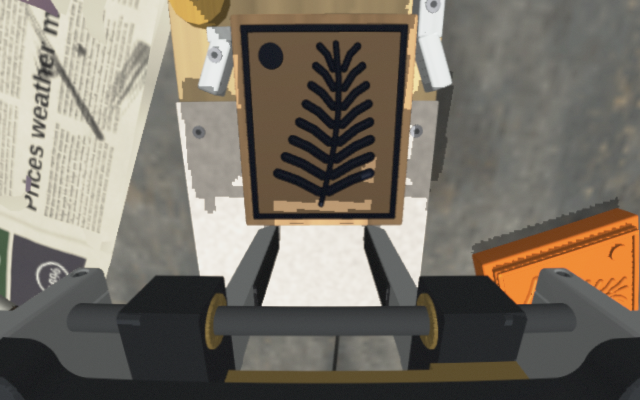

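The block is square in the funnel: rear corners (246,222) and (401,224), front corners (235,18) and (416,20) between the cheeks. I'll keep pushing and watch the force.

{"method": "servo_tool", "body": {"motion": [[[0.1,0,0],[0,0,0]],[[0.1,0,0],[0,0,0]],[[0.1,0,0],[0,0,0]],[[0.1,0,0],[0,0,0]],[[0.1,0,0],[0,0,0]],[[0.1,0,0],[0,0,0]],[[0.1,0,0],[0,0,0]],[[0,0,0],[0,0,0]]]}}

```text
t: 15.38
tool_pos: [603.3, -4.9, 23.4]
orientation: [[-0.071, 0.997, -0.0], [0.997, 0.071, 0.0], [0.0, -0.0, -1.0]]
ft_force: [-0.1, 0.3, -0.3]
grip_width: 58.1
grip_force: 0.0
```

Run:
```python
from h import *
st()
d,_=load("pics/w7.png");print(tj(onz(d,[(246,222),(401,224),(416,20),(235,18)],35.5)).round(1).tolist())
d=save("wrist","pics/w8.png");im=d["pixels"][:,:,::-1].copy()
```

```text
t 15.38 jig [ -1.2 -78.5] z 23.4 yaw_x_jig 90.08 grip 58.1 [-0.1  0.3 -0.3]
[[-49.4, -135.5], [48.8, -136.9], [48.5, -21.5], [-47.1, -20.5]]
```

{"method": "servo_tool", "body": {"motion": [[[0.03,0,0],[0,0,0]],[[0.02,0,0],[0,0,0]],[[0,0,0],[0,0,0]]]}}

```text
t: 15.8
tool_pos: [603.0, -1.1, 23.5]
orientation: [[-0.07, 0.998, -0.0], [0.998, 0.07, -0.0], [0.0, -0.0, -1.0]]
ft_force: [-0.4, 0.4, 0.3]
grip_width: 58.4
grip_force: 0.0
```

{"method": "servo_tool", "body": {"motion": [[[0.02,0,0],[0,0,0]],[[0,0,0],[0,0,0]]]}}

```text
t: 16.05
tool_pos: [602.8, 1.0, 23.4]
orientation: [[-0.07, 0.998, -0.0], [0.998, 0.07, 0.0], [0.0, -0.0, -1.0]]
ft_force: [-0.5, -0.0, -0.4]
grip_width: 58.1
grip_force: 0.0
```

{"method": "servo_tool", "body": {"motion": [[[0.02,0,0],[0,0,0]],[[0,0,0],[0,0,0]]]}}

```text
t: 16.3
tool_pos: [602.7, 3.1, 23.5]
orientation: [[-0.07, 0.998, -0.0], [0.998, 0.07, 0.0], [0.0, -0.0, -1.0]]
ft_force: [0.7, 0.1, 0.3]
grip_width: 58.0
grip_force: 0.0
```

Run:
```python
from h import *
st();d=save("wrist","pics/w9.png")
```

```text
t 16.3 jig [ -1.2 -70.4] z 23.5 yaw_x_jig 90.01 grip 58.0 [0.7 0.1 0.3]
```

{"method": "servo_tool", "body": {"motion": [[[0.02,0,0],[0,0,0]],[[0,0,0],[0,0,0]]]}}

```text
t: 16.6
tool_pos: [602.6, 5.1, 23.5]
orientation: [[-0.07, 0.998, -0.0], [0.998, 0.07, 0.0], [0.0, -0.0, -1.0]]
ft_force: [0.7, -0.2, 0.5]
grip_width: 58.4
grip_force: 0.0
```

{"method": "servo_tool", "body": {"motion": [[[0.015,0,0],[0,0,0]],[[0,0,0],[0,0,0]]]}}

```text
t: 16.85
tool_pos: [602.6, 6.0, 23.5]
orientation: [[-0.069, 0.998, 0.0], [0.998, 0.069, -0.001], [-0.001, 0.0, -1.0]]
ft_force: [0.3, -3.4, -0.7]
grip_width: 58.2
grip_force: 1.8
```

Run:
```python
from h import *
st();d=save("wrist","pics/w10.png")
im=cv2.imread("pics/w10.png");cv2.imwrite("pics/w10c.png",cv2.resize(im[:300,150:500],None,fx=2,fy=2))
```

```text
t 16.85 jig [ -1.1 -67.6] z 23.5 yaw_x_jig 89.99 grip 58.2 [ 0.3 -3.4 -0.7]
```

{"method": "servo_tool", "body": {"motion": [[[0.02,0,0],[0,0,0]],[[0,0,0],[0,0,0]],[[-0.06,0,0],[0,0,0]],[[0,0,0],[0,0,0]]]}}

```text
t: 17.4
tool_pos: [602.6, 2.4, 23.5]
orientation: [[-0.069, 0.998, -0.0], [0.998, 0.069, 0.0], [0.0, -0.0, -1.0]]
ft_force: [0.1, -0.6, 0.2]
grip_width: 58.2
grip_force: 0.0
```

Run:
```python
from h import *
st();save("wrist","pics/w11.png")
for n in ("w7","w8","w9","w10","w11"):
    d,im=load(f"pics/{n}.png");g=cv2.cvtColor(im,cv2.COLOR_BGR2GRAY)
    m=(g<50).astype(np.uint8);m[235:]=0;m[:, :225]=0;m[:,425:]=0
    out=[]
    for r in (200,100):
        c=np.where(m[r])[0];out.append((c.min(),c.max()))
    rr=[int(np.where(m[:,c])[0].max()) for c in(275,300,360,380)]
    print(n,out,rr)
```

```text
t 17.4 jig [ -1.4 -71.2] z 23.5 yaw_x_jig 89.98 grip 58.2 [ 0.1 -0.6  0.2]
w7 [(np.int64(253), np.int64(395)), (np.int64(246), np.int64(402))] [234, 217, 217, 217]
w8 [(np.int64(253), np.int64(395)), (np.int64(247), np.int64(402))] [234, 219, 219, 220]
w9 [(np.int64(253), np.int64(395)), (np.int64(247), np.int64(402))] [234, 221, 221, 222]
w10 [(np.int64(255), np.int64(393)), (np.int64(248), np.int64(401))] [234, 220, 220, 220]
w11 [(np.int64(255), np.int64(394)), (np.int64(248), np.int64(401))] [234, 215, 214, 215]
```

The lino border shrank about 3% in the picture, so the block has dropped into the nest. Now back to the lever.

{"method": "servo_tool", "body": {"motion": [[[-0.1,0,-0.3],[0,0,0]],[[0,0,-0.5],[0,0,0]],[[0,-0.2,-0.4],[0,0,0]],[[0,-0.5,0],[0,0,0]],[[0,-0.45,0],[0,0,0]],[[0,0,0],[0,0,-1]],[[0,0,0],[0,0,-1]],[[0,0,0],[0,0,-1]],[[0,0,0],[0,0,-1]],[[0,0,0],[0,0,-1]]]}}

```text
t: 18.7
tool_pos: [488.6, -15.1, 143.6]
orientation: [[-0.488, 0.873, -0.0], [0.873, 0.488, 0.001], [0.0, 0.0, -1.0]]
ft_force: [0.2, -0.6, -0.7]
grip_width: 58.3
grip_force: 0.0
```

{"method": "servo_tool", "body": {"motion": [[[0,0,0],[0,0,-1]],[[0,0,0],[0,0,-1]],[[0,0,0],[0,0,-1]],[[0,0,0],[0,0,-1]],[[0,0,0],[0,0,-1]],[[0,0,0],[0,0,-1]],[[0,0,0],[0,0,-1]],[[0,0,0],[0,0,-1]],[[0,0,0],[0,0,-1]],[[0,0,0],[0,0,-1]]]}}

```text
t: 19.95
tool_pos: [488.6, -15.1, 143.5]
orientation: [[-0.982, 0.188, -0.0], [0.188, 0.982, 0.0], [0.0, 0.0, -1.0]]
ft_force: [0.3, 0.7, -0.8]
grip_width: 58.3
grip_force: 0.0
```

{"method": "servo_tool", "body": {"motion": [[[0,0,0],[0,0,-1]],[[0,0,0],[0,0,-1]],[[0,0,0],[0,0,-1]],[[0,0.4,0],[0,0,0]],[[0,0.4,0],[0,0,0]],[[0,0.4,0],[0,0,0]],[[0,0,0],[0,0,0]],[[0,0,0],[0,0,0]]]}}

```text
t: 20.95
tool_pos: [480.2, 103.8, 143.5]
orientation: [[-0.998, -0.07, -0.0], [-0.07, 0.998, -0.0], [0.0, -0.0, -1.0]]
ft_force: [-0.5, -0.3, -0.0]
grip_width: 57.9
grip_force: 0.0
```

```bash
cat >> h.py <<'E'
def handle(f):
    d=save("wrist",f);im=d["pixels"][:,:,::-1].copy();m=cv2.inRange(cv2.cvtColor(im,cv2.COLOR_BGR2HSV),(0,150,100),(8,255,255))
    for k in cv2.findContours(m,0,1)[0]:
        if cv2.contourArea(k)>150:
            M=cv2.moments(k);c=(M["m10"]/M["m00"],M["m01"]/M["m00"]);h=tj(onz(d,c,42)[0]);print("red",np.round(c),cv2.contourArea(k),h.round(1),"theta",round((-135-np.degrees(np.arctan2(h[1],h[0]+70.5)))%360*np.pi/180,3))
E
python3 - <<'E'
from h import *
st();handle("pics/w12.png")
E
```

```text
t 20.95 jig [-116.4   38.5] z 143.5 yaw_x_jig -179.99 grip 57.9 [-0.5 -0.3 -0. ]
red [330. 194.] 560.5 [-118.3   46.9] theta 1.562
```

{"method": "servo_tool", "body": {"motion": [[[0.02,0.09,0.3],[0,0,0]],[[0,0,0.45],[0,0,0]],[[0,0,0.44],[0,0,0]],[[0,0,0],[0,0,0]],[[0,0,0],[0,0,0]]]}}

```text
t: 21.62
tool_pos: [478.5, 112.4, 25.7]
orientation: [[-0.998, -0.068, 0.001], [-0.068, 0.998, 0.0], [-0.001, 0.0, -1.0]]
ft_force: [-0.9, -0.3, 0.5]
grip_width: 57.7
grip_force: 0.0
```

{"method": "servo_tool", "body": {"motion": [[[0.07,-0.09,0],[0,0,0]],[[0.07,-0.1,0],[0,0,0]],[[0.06,-0.1,0],[0,0,0]],[[0.02,-0.1,0],[0,0,0]],[[0,-0.1,0],[0,0,0]],[[-0.01,-0.13,0],[0,0,0]],[[-0.04,-0.12,0],[0,0,0]],[[-0.06,-0.1,0],[0,0,0]],[[-0.06,-0.08,0],[0,0,0]],[[0,0,0],[0,0,0]]]}}

```text
t: 22.88
tool_pos: [479.9, 20.1, 24.4]
orientation: [[-0.998, -0.069, 0.0], [-0.069, 0.998, -0.0], [-0.0, -0.0, -1.0]]
ft_force: [-1.0, 0.0, -0.4]
grip_width: 58.0
grip_force: 0.0
```

Run:
```python
from h import *
st();handle("pics/w13.png")
```

```text
t 22.88 jig [-122.6  -45. ] z 24.4 yaw_x_jig -180.06 grip 58.0 [-1.   0.  -0.4]
red [341. 237.] 1582.0 [-130.5  -33.5] theta 0.276
```

{"method": "servo_tool", "body": {"motion": [[[-0.05,-0.06,0],[0,0,0]],[[-0.05,-0.06,0],[0,0,0]],[[0,0,0],[0,0,0]]]}}

```text
t: 23.3
tool_pos: [489.7, 9.5, 24.3]
orientation: [[-0.998, -0.07, -0.001], [-0.07, 0.998, -0.0], [0.001, -0.0, -1.0]]
ft_force: [-2.6, 1.5, -0.3]
grip_width: 58.4
grip_force: 0.9
```

{"method": "servo_tool", "body": {"motion": [[[-0.03,-0.04,0],[0,0,0]],[[0,0,0],[0,0,0]]]}}

```text
t: 23.55
tool_pos: [490.7, 8.4, 23.9]
orientation: [[-0.997, -0.073, -0.005], [-0.073, 0.997, 0.002], [0.005, 0.003, -1.0]]
ft_force: [-14.4, 16.3, 6.3]
grip_width: 58.4
grip_force: 11.2
```

Run:
```python
from h import *
st();handle("pics/w14.png")
```

```text
t 23.55 jig [-112.5  -57.4] z 23.9 yaw_x_jig -179.84 grip 58.4 [-14.4  16.3   6.3]
red [336. 240.] 1664.5 [-118.6  -49.6] theta 6.268
```

The lever is hard against its stop, θ≈0. I'll release it, lift, and check that it stays.

{"method": "servo_tool", "body": {"motion": [[[0.05,0.06,0],[0,0,0]],[[0.02,0.02,0],[0,0,0]],[[0,0,-0.3],[0,0,0]],[[0,0,-0.5],[0,0,0]],[[0,0,-0.5],[0,0,0]],[[0,0,-0.5],[0,0,0]],[[0,0,-0.5],[0,0,0]],[[0,0,0],[0,0,0]]]}}

```text
t: 24.6
tool_pos: [487.8, 13.3, 258.0]
orientation: [[-0.998, -0.069, 0.006], [-0.069, 0.998, 0.002], [-0.007, 0.002, -1.0]]
ft_force: [0.1, 0.3, -0.2]
grip_width: 58.2
grip_force: 0.0
```

Run:
```python
from h import *
st();handle("pics/w15.png");d=save("side","pics/s2.png");t=save("top","pics/t2.png")
for ph in (1.8,1.9,2.0):
    y=85-170*np.cos(ph)+4*np.sin(ph);z=44+170*np.sin(ph)+4*np.cos(ph)
    p=np.r_[RJ@[0,y]+TJ,z];print(ph,round(y),round(z),proj(d,p).round(),proj(t,p).round())
```

```text
t 24.6 jig [-115.2  -52.3] z 258.0 yaw_x_jig -180.02 grip 58.2 [ 0.1  0.3 -0.2]
red [324. 171.] 294.0 [-117.2  -48.8] theta 6.262
1.8 128 209 [[320. 201.]] [[254. 187.]]
1.9 144 204 [[321. 208.]] [[248. 188.]]
2.0 159 197 [[321. 215.]] [[243. 189.]]
```

{"method": "servo_tool", "body": {"motion": [[[-0.23,0.5,0],[0,0,0]],[[-0.23,0.5,0],[0,0,0]],[[-0.23,0.5,0],[0,0,0]],[[-0.23,0.5,0],[0,0,0]],[[-0.23,0.5,0],[0,0,0]],[[0,0,0],[0,0,0]],[[0,0,0.4],[0,0,0]],[[0,0,0.4],[0,0,0]],[[0,0,0],[0,0,0]],[[0,0,0],[0,0,0]]], "gripper": 0}}

```text
t: 26.0
tool_pos: [583.5, 270.2, 175.4]
orientation: [[-0.998, -0.069, 0.0], [-0.069, 0.998, -0.0], [-0.0, -0.0, -1.0]]
ft_force: [0.3, 0.8, 0.9]
grip_width: 0.6
grip_force: 0.0
```

Run:
```python
from h import *
st();d=save("side","pics/s3.png")
cv2.imwrite("pics/s3c.png",cv2.resize(d["pixels"][130:280,220:420,::-1],None,fx=4,fy=4,interpolation=cv2.INTER_CUBIC))
```

```text
t 26.0 jig [ -1.7 197.3] z 175.4 yaw_x_jig -180.05 grip 0.6 [0.3 0.8 0.9]
```

{"method": "servo_tool", "body": {"motion": [[[0,-0.2,0],[0,0,0]],[[0,-0.15,0],[0,0,0]],[[0,-0.15,0],[0,0,0]],[[0,-0.15,-0.02],[0,0,0]],[[0,-0.15,-0.03],[0,0,0]],[[0,-0.12,-0.03],[0,0,0]],[[0,0,0],[0,0,0]]]}}

```text
t: 26.92
tool_pos: [589.6, 177.5, 182.7]
orientation: [[-0.998, -0.068, 0.0], [-0.068, 0.998, -0.0], [-0.0, -0.0, -1.0]]
ft_force: [-0.2, -0.2, 0.6]
grip_width: 0.7
grip_force: 0.0
```

{"method": "servo_tool", "body": {"motion": [[[0,-0.18,0],[0,0,0]],[[0,-0.18,0],[0,0,0]],[[0,-0.18,0],[0,0,0]],[[0,-0.13,0.05],[0,0,0]],[[0,-0.13,0.07],[0,0,0]],[[0,-0.13,0.08],[0,0,0]],[[0,0,0],[0,0,0]]]}}

```text
t: 27.8
tool_pos: [595.5, 84.8, 161.5]
orientation: [[-0.998, -0.068, -0.001], [-0.068, 0.998, -0.001], [0.001, -0.001, -1.0]]
ft_force: [-0.5, 0.3, -0.2]
grip_width: 0.5
grip_force: 0.0
```

Run:
```python
from h import *
st()
```

```text
t 27.8 jig [-2.8 11.5] z 161.5 yaw_x_jig -180.09 grip 0.5 [-0.5  0.3 -0.2]
```

Run:
```python
from h import *
d=save("side","pics/s4.png")
cv2.imwrite("pics/s4c.png",cv2.resize(d["pixels"][130:280,220:420,::-1],None,fx=4,fy=4,interpolation=cv2.INTER_CUBIC))
```

```text
(no output)
```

View pics/s4c.png

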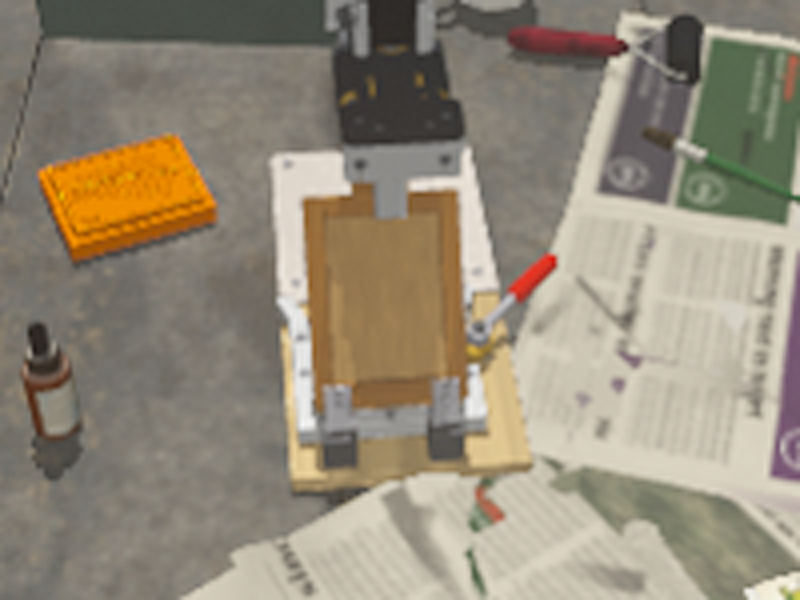

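The side crop shows the finger on the tympan's free rail at about (390,205). The tympan is partway down, the lever is locked with its handle at (532,277), and nothing else has moved. I'll carry on lowering.

{"method": "servo_tool", "body": {"motion": [[[0,-0.16,0.12],[0,0,0]],[[0,-0.15,0.16],[0,0,0]],[[0,-0.12,0.19],[0,0,0]],[[0,-0.1,0.2],[0,0,0]],[[0,-0.04,0.14],[0,0,0]],[[0,-0.03,0.14],[0,0,0]],[[0,0,0],[0,0,0]]]}}

```text
t: 28.72
tool_pos: [599.4, 26.1, 66.3]
orientation: [[-0.998, -0.07, -0.002], [-0.07, 0.998, -0.001], [0.002, -0.0, -1.0]]
ft_force: [-0.3, -0.2, 0.2]
grip_width: 0.6
grip_force: 0.0
```

{"method": "servo_tool", "body": {"motion": [[[0,-0.01,0.07],[0,0,0]],[[0,0,0.05],[0,0,0]],[[0,0,0],[0,0,0]]]}}

```text
t: 29.1
tool_pos: [600.0, 25.5, 55.3]
orientation: [[-0.998, -0.07, -0.0], [-0.07, 0.998, -0.0], [0.0, -0.0, -1.0]]
ft_force: [-1.1, 0.7, -0.3]
grip_width: 0.5
grip_force: 0.0
```

Run:
```python
from h import *
st()
```

```text
t 29.1 jig [ -2.3 -48. ] z 55.3 yaw_x_jig -179.99 grip 0.5 [-1.1  0.7 -0.3]
```

{"method": "servo_tool", "body": {"motion": [[[0,-0.02,0.02],[0,0,0]],[[0,0,0],[0,0,0]]]}}

```text
t: 29.35
tool_pos: [600.4, 23.6, 53.5]
orientation: [[-0.998, -0.07, 0.0], [-0.07, 0.998, 0.0], [-0.0, 0.0, -1.0]]
ft_force: [0.1, 2.5, -0.2]
grip_width: 0.6
grip_force: 1.2
```

{"method": "servo_tool", "body": {"motion": [[[0,0,0.015],[0,0,0]],[[0,0,0],[0,0,0]]]}}

```text
t: 29.6
tool_pos: [600.3, 23.4, 51.9]
orientation: [[-0.998, -0.07, 0.0], [-0.07, 0.998, 0.0], [-0.0, 0.0, -1.0]]
ft_force: [-0.1, 1.7, 0.6]
grip_width: 0.4
grip_force: 1.3
```

{"method": "servo_tool", "body": {"motion": [[[0,0,0.01],[0,0,0]],[[0,0,0],[0,0,0]]]}}

```text
t: 29.85
tool_pos: [600.4, 23.4, 51.2]
orientation: [[-0.998, -0.07, 0.0], [-0.07, 0.998, 0.0], [-0.0, 0.0, -1.0]]
ft_force: [-2.0, 4.9, 5.3]
grip_width: 0.2
grip_force: 3.3
```

{"method": "servo_tool", "body": {"motion": [[[0,0,0.01],[0,0,0]],[[0,0,0],[0,0,0]]]}}

```text
t: 30.1
tool_pos: [600.5, 23.4, 50.8]
orientation: [[-0.998, -0.07, 0.0], [-0.07, 0.998, 0.001], [-0.001, 0.001, -1.0]]
ft_force: [-5.6, 5.1, 17.3]
grip_width: 0.3
grip_force: 7.5
```

{"method": "servo_tool", "body": {"motion": [[[0,0,0.01],[0,0,0]],[[0,0,0],[0,0,0]]]}}

```text
t: 30.35
tool_pos: [601.0, 23.8, 50.3]
orientation: [[-0.998, -0.07, 0.001], [-0.07, 0.998, 0.001], [-0.001, 0.001, -1.0]]
ft_force: [-5.3, 6.1, 22.1]
grip_width: 0.5
grip_force: 9.9
```

{"method": "servo_tool", "body": {"motion": [[[0,0,-0.2],[0,0,0]],[[0,-0.12,0],[0,0,0]],[[0,0,0],[0,0,0]],[[0,0,0.12],[0,0,0]],[[0,0,0],[0,0,0]]]}}

```text
t: 30.98
tool_pos: [600.1, 11.4, 55.4]
orientation: [[-0.998, -0.07, -0.002], [-0.07, 0.998, -0.0], [0.002, -0.0, -1.0]]
ft_force: [0.5, 0.3, -1.1]
grip_width: 0.4
grip_force: 0.0
```

{"method": "servo_tool", "body": {"motion": [[[0,0,0.04],[0,0,0]],[[0,0,0],[0,0,0]]]}}

```text
t: 31.22
tool_pos: [601.1, 11.4, 52.7]
orientation: [[-0.998, -0.07, -0.0], [-0.07, 0.998, -0.0], [0.0, -0.0, -1.0]]
ft_force: [-0.3, -0.0, 0.7]
grip_width: -0.0
grip_force: 0.0
```

{"method": "servo_tool", "body": {"motion": [[[0,0,0.03],[0,0,0]],[[0,0,0],[0,0,0]]]}}

```text
t: 31.48
tool_pos: [601.4, 11.4, 52.0]
orientation: [[-0.998, -0.069, 0.001], [-0.069, 0.998, 0.001], [-0.001, 0.001, -1.0]]
ft_force: [-14.4, -0.0, 40.4]
grip_width: 0.9
grip_force: 20.0
```

{"method": "servo_tool", "body": {"motion": [[[0,0,-0.3],[0,0,0]],[[0,0,-0.5],[0,0,0]],[[0,0,-0.5],[0,0,0]],[[0,-0.4,0],[0,0,0]],[[0,0,0],[0,0,0]],[[0,0,0],[0,0,0]],[[0,0,0],[0,0,0]]]}}

```text
t: 32.35
tool_pos: [603.8, -27.7, 179.6]
orientation: [[-0.997, -0.071, -0.001], [-0.071, 0.997, 0.0], [0.001, 0.0, -1.0]]
ft_force: [0.1, 0.9, -0.4]
grip_width: 0.5
grip_force: 0.0
```

Run:
```python
from h import *
st();handle("pics/w16.png");print(ticket.hand_in())
```

```text
t 32.35 jig [  -2.3 -101.2] z 179.6 yaw_x_jig -179.94 grip 0.5 [ 0.1  0.9 -0.4]
red [372.  81.] 617.0 [-116.9  -49.3] theta 6.254
the job is handed in; nothing more can be done
None
```

I handed the job in at about 32 s: block seated in the nest, lever locked at about 0 rad, tympan lying flat; the hand-in gave no verdict, and the cam's pressure on the block I infer only from the lever reaching its stop.

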